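# Gauge the depth of a blind bore

### The job

Take the depth gauge out of its stand and lower its rod gently into the bore of the clamped aluminium block until you feel it bottom out; keep pressing the rod lightly on the bottom (about 10 N) for a second. Then slide the gauge's cross bar (its stop) down the rod until it sits flat on the block's top face, hold the bar down there with a light push (about 10 N) for two seconds, then let go and leave the gauge standing in the bore. Never load the block with more than 25 N, and do not knock over or shove the things around it.

Things in the scene. Friction and masses are not known exactly. Their poses are not given: they have to be found in the camera images.
- gauge: Depth gauge, about 0.25 kg, standing upright in the stand at the start: a round steel rod 12 mm in diameter (short taper at its end) with a dark steel grip head on top, 18 mm in diameter, from 55 to 91 mm above the rod's tip. A cross bar (bridge) slides on the rod beneath the head. Origin: centre of the rod's tip (lower end); z points up along the rod to the head; y runs along the cross bar's length.
- gauge_grip (a point): Point on the rod's axis inside the grip head, 77 mm above the tip and 14 mm below the head's top: the place to grip the head. The cross bar's top lies 23 mm below it at the start. Axes as gauge.
- bridge: The gauge's stop: a steel cross bar 20 mm (x) by 110 mm (y) by 10 mm thick that slides along the rod and cannot turn on it; 50 g. Origin: centre of its underside, on the rod's axis; z up. It starts right under the head, underside 44 mm above the tip, stays where it is put, and slides down with a push of about 1 N, further than is ever needed. A loose gauge sinks through the bar under its own weight until the rod stands on the bottom.
- block: Fixed machined aluminium block 120 mm (x) by 80 mm (y), on a dark steel plate 170 by 90 by 12 mm, with a low clamp at each x end; the flat top face is 72 mm above the bench. Origin: centre of the plate's underside; z up.
- bore (a point): Centre of the mouth of the bore, at the level of the block's top face: 15 mm toward the block's +y from its middle. The bore is vertical, blind, 13 mm in diameter with a 1.5 mm chamfer; its depth is not known, between 28 and 40 mm, to be felt with the rod: at that depth the rod stops hard and 4 to 16 mm stay open between bar and face. (The four small dark spots near the corners are not the bore.)
- stand: Fixed black plastic storage stand 70 (x) by 60 (y) by 40 mm high. Origin: centre of the underside. The rod stands in its central socket, 15 mm in diameter and 24 mm deep.
- spray: Bystander: white bottle, 48 mm in diameter, 110 mm high; origin at the centre of its underside.
- carton: Bystander: cardboard carton 70 by 100 by 40 mm; origin at the centre of its underside.
- bearing: Bystander: steel bearing ring, 52 mm outside, 15 mm high, lying flat; origin at the centre of its underside.
- partsbin: Bystander: blue open parts bin 100 by 120 by 60 mm; origin at the centre of its underside.

How it is judged:
On the way, in this order (a step that is already met when the one before it is completed fails the run):
1. the rod's tip has entered the bore (5 mm deep or more), the gauge upright (z of gauge in the frame of bore below -0.005 m and horizontal distance between gauge and bore below 0.002 m and angle between gauge's own z axis and vertical below 0.12 rad), for 0.05 s.
2. the rod is pressed, at rest, on the bottom of the bore with more than 5 N for half a second, the gauge upright (7 degrees) and the cross bar still clear of the face (z of gauge in the frame of bore below -0.0265 m and horizontal distance between gauge and bore below 0.002 m and angle between gauge's own z axis and vertical below 0.12 rad and z of bridge in the frame of bore above 0.0025 m and linear speed of gauge below 0.004 m/s and contact force between gauge and block above 5 N), for 0.5 s.
3. the cross bar is held down on the block's top face with more than 4 N by the robot for one second (z of bridge in the frame of bore below 0.0015 m and z of gauge in the frame of bore below -0.0265 m and contact force between bridge and block above 4 N and contact force between any of the fingers, the arm and bridge above 3 N), for 1 s.
At the end, for the whole second after the job is handed in: The gauge stands by itself, at rest, in the bore with its rod on the bottom (tip more than 26.5 mm below the face, within 2 mm of the bore's axis, upright within 0.06 rad) and its cross bar lies on the block's top face within 1.5 mm (z of gauge in the frame of bore below -0.0265 m and horizontal distance between gauge and bore below 0.002 m and angle between gauge's own z axis and vertical below 0.06 rad and z of bridge in the frame of bore between -0.0015 and 0.0015 m and linear speed of gauge below 0.01 m/s); the robot touches nothing.
It fails at once if the gauge or the robot loads the block with more than 25 N (contact force between any of gauge, the fingers, the arm and block above 25 N).
It fails at once if a bystander is shoved more than 20 mm or tipped (distance of any of spray, carton, bearing, partsbin from where it was at the start of the episode above 0.02 m or angle between spray's own z axis and vertical above 0.5 rad).
It also fails if it takes over 64 s, if anything falls off the work surface, if the arm or the gripper's body presses on something with over 40 N, if the wrist force passes 120 N, or if a joint passes its speed limit or range.

### The arm

A 6-joint arm with a two-finger parallel gripper is mounted at the origin on the work surface. World frame = base frame: x ahead of the robot, y to its left, z up, the work surface at z = 0. Lengths are in m, angles in rad, forces in N, time in s.
With the tool pointing down it reaches from about 0.375 to 0.9 m from the base axis. Payload 3.1 kg.
Tool frame: the origin (TCP) lies midway between the tips of the shut fingers; the grasp point (between the pads) lies 19 mm behind it; z points along the fingers, y is the line along which they close (so a half turn about z gives the same grasp; the last joint's range is limited). The gripper opens to 87 mm and grips with 3 to 60 N. Pads are 19 mm wide; open, the fingers measure 117 mm over their backs; the gripper's body (75 mm by 190 mm) begins 51 mm behind the grasp point.
Start: joints at [1.008, 0.527, 1.433, -0, 1.181, -0.178], TCP at [0.234, 0.58, 0.196] pointing down, gripper open.
Joint ranges: [-3.08, 3.08], [-0.75, 2.2], [0.22, 2.44], [-1.43, 4.57], [0, 2.65], [-2.85, 2.85]. Speed limits (rad/s): [2.79, 2.79, 3.14, 3.14, 3.14, 3.14].

### API

Orientations are given as a unit quaternion [x, y, z, w].
In Python, from rig import status, imaging, order gives the robot as it stands.
- The arm moves only by the tool arm_command, never from a script. Its argument "deltas" is one flat list of numbers, 5 for each row, row after row: the opening, from -1 (shut) to 1 (fully open), so that 0 is half open, then the shift along the tool's x, y, z in m, then the turn about the tool's z in rad. In form: [gripper, tx, ty, tz, roll, gripper, tx, ty, tz, roll, ...]. A call has 1 to 12 rows; each row shifts and turns the commanded pose from where the row before left it, along the tool's axes as they then stand; what a row does not reach is not made up. A row lasts 1/8 s, in which the tool goes at most 62.5 mm and 10.7 degrees, less where a joint would pass 70% of its speed; a pose out of reach is approached as far as the arm can. A call with a gripper value outside its range is refused whole. The fingers move at their own pace and stop on an object; "newtons" is the grip in N (left out, the last holds). Time passes only in rows, so rows that do not move let the fingers close. It gives the time, the measured TCP pose, the force, the opening and the grip force at its end, in the units of the state.
- status.get_obs(): the state, without advancing time (a new reading comes with each control period).
- imaging.camera(name): name is "scene" or "side" or "wrist"; returns (picture, depth): 384x512x3 uint8, red, green, blue; 384x512 float32, m along the optical axis (not along the pixel's ray), 0 where there is no reading.
- imaging.camera_params(name): a dict with "intrinsics" (3x3 intrinsics, pixels), "k1" (the pictures are not rectified: a ray, as slopes to the right and down, at radius r is drawn at 1 + k1 r^2 times it, then the intrinsics apply), "camera_from_world" (4x4, takes a point from world to camera coordinates). Camera axes: x right, y up, looking along -z (the intrinsics and any distortion apply to the point x, -y, -z); pixel columns grow to the right and rows downward; lengths in m; the calibration is good to about 2 mm. A picture is of the moment at which its call begins: read the wrist's pose just before it. camera_params takes no time and is no camera call; for the wrist camera it gives the pose at the moment of the call.
- order.hand_in(): hands the job in; it is judged then, once.
The state is a dict: "time": time; "q": joint angles; "joint_velocities": joint speeds; "joint_torque": joint torques, N m; "position": TCP position; "tool_rot": TCP orientation; "ft_force": force on the tool from outside, world axes, zero at the start; "moment": the same for the moment, N m; "grip_width": finger opening in m; "grip_force": force on a finger pad.
Only numpy, scipy, OpenCV 4.12 (cv2) and the standard library are available. Lean on these libraries where they do the work, as an engineer would, in place of code of your own. Each camera call takes 0.05 s, during which the arm holds its last target. There are 200 camera calls.

## Working session

There is one attempt and no reset: what is moved stays moved. The work goes in short steps, Python scripts to look and compute and a tool call to move; the robot and the scene stay as the last step left them, time stands still between calls to the robot, and variables do not carry over. Pictures are saved under pics/ and viewed, at most 10 in all, crops included, and the job is handed in when it is done.

Besides the shell and the picture viewer there is one more tool, called after ">>>" by a JSON object that holds its "method" and its "body", one argument or row to a line. arm_command: Moves the arm, as the interface text tells. Its arguments: {"type":"object","properties":{"deltas":{"type":"array"},"newtons":{"type":"number"}},"required":["deltas"]}

```bash
mkdir -p pics; cat > h.py <<'E'
import numpy as np, cv2
from rig import status, imaging, order
def rays(P,uv):
    K=np.array(P["intrinsics"]);k1=P["k1"]
    uv=np.atleast_2d(np.array(uv,float))
    n=cv2.undistortPoints(uv.reshape(-1,1,2),K,np.array([k1,0,0,0.]),None,None,None).reshape(-1,2) if 0 else None
    d=(uv-K[:2,2])/[K[0,0],K[1,1]]; s=d.copy()
    for _ in range(20): s=d/(1+k1*(s**2).sum(1,keepdims=True))
    T=np.array(P["camera_from_world"]);R=T[:3,:3];c=-R.T@T[:3,3]
    return c,np.c_[s[:,0],-s[:,1],-np.ones(len(s))]@R
def plane(P,uv,z):
    c,r=rays(P,uv); return c+r*((z-c[2])/r[:,2])[:,None]
def cloud(P,dep):
    v,u=np.mgrid[:dep.shape[0],:dep.shape[1]]
    c,r=rays(P,np.c_[u.ravel(),v.ravel()])
    return (c+r*dep.reshape(-1,1)).reshape(*dep.shape,3)
def proj(P,X):
    K=np.array(P["intrinsics"]);T=np.array(P["camera_from_world"])
    p=np.atleast_2d(X)@T[:3,:3].T+T[:3,3];s=np.c_[p[:,0],-p[:,1]]/-p[:,2:]
    s=s*(1+P["k1"]*(s**2).sum(1,keepdims=True));return s*[K[0,0],K[1,1]]+K[:2,2]
E
python3 - <<'E'
from h import *
print(status.get_obs())
ims=[]
for n in("scene","side","wrist"):
    P=imaging.camera_params(n);p,d=imaging.camera(n);np.savez(f"pics/{n}0.npz",p=p,d=d,**{k:np.array(v) for k,v in P.items()})
    print(n,{k:np.round(v,3).tolist() for k,v in P.items()})
    cv2.imwrite(f"pics/{n}0.png",cv2.resize(p[:,:,::-1],(768,576)))
E
```

```text
{'time': 0.0, 'q': array([ 1.00849274e+00,  5.28463785e-01,  1.43390762e+00, -3.56847077e-05,
        1.18138174e+00, -1.78535207e-01]), 'joint_velocities': array([ 8.53162586e-05,  1.17449345e-03,  7.04457963e-04,  8.97187984e-04,
       -1.02291486e-03,  4.17920152e-04]), 'joint_torque': array([ 3.97762669e-04, -4.40035415e+01, -1.76593602e+01,  6.34257286e-02,
        5.80510427e-02, -1.64166040e-04]), 'position': array([0.23358544, 0.57885575, 0.19457147]), 'tool_rot': array([ 1.90702061e-01,  9.81647369e-01, -1.01295143e-03, -3.75675694e-04]), 'ft_force': array([-0.69649011, -0.59097042, -0.68929768]), 'moment': array([-0.05777347,  0.01193184,  0.01925087]), 'grip_force': 0.0, 'grip_width': 0.08721502756961072}
scene {'intrinsics': [[441.418, 0.0, 258.388], [0.0, 441.418, 196.67], [0.0, 0.0, 1.0]], 'k1': -0.165, 'camera_from_world': [[-0.167, 0.986, -0.006, 0.095], [-0.85, -0.141, 0.507, 0.43], [0.5, 0.09, 0.862, -1.452], [0.0, 0.0, 0.0, 1.0]]}
side {'intrinsics': [[350.931, 0.0, 256.915], [0.0, 350.931, 189.87], [0.0, 0.0, 1.0]], 'k1': -0.088, 'camera_from_world': [[0.901, -0.434, -0.011, -0.522], [0.275, 0.55, 0.788, -0.208], [-0.336, -0.713, 0.615, -0.601], [0.0, 0.0, 0.0, 1.0]]}
wrist {'intrinsics': [[273.101, 0.0, 254.013], [0.0, 273.101, 196.019], [0.0, 0.0, 1.0]], 'k1': 0.009, 'camera_from_world': [[0.374, 0.927, -0.001, -0.624], [-0.89, 0.359, -0.28, 0.034], [-0.259, 0.106, 0.96, -0.39], [0.0, 0.0, 0.0, 1.0]]}
```

View pics/scene0.png

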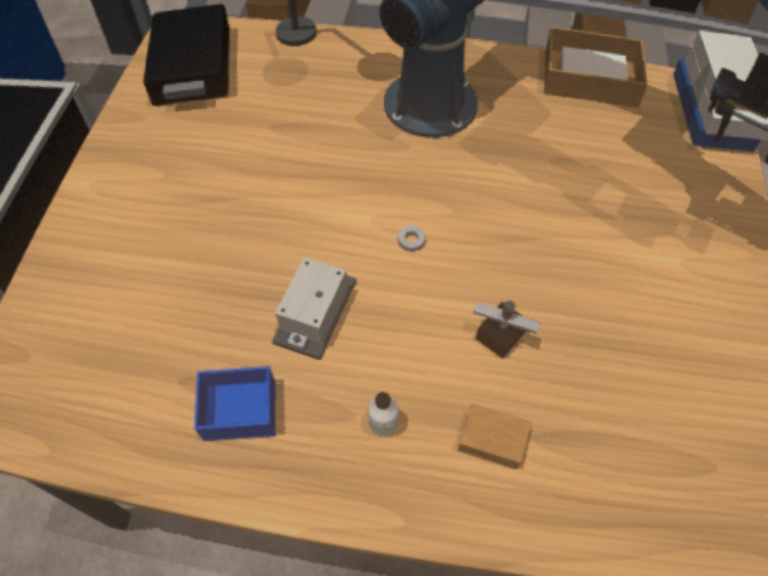

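View pics/side0.png

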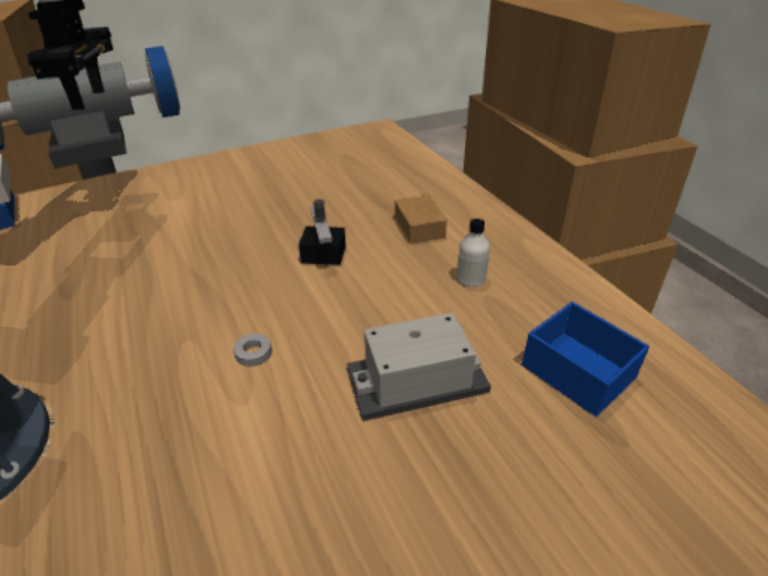

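View pics/wrist0.png

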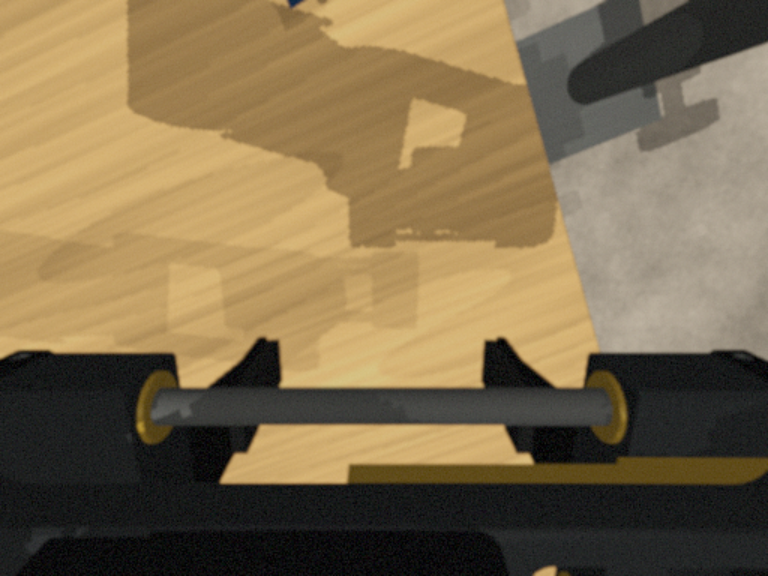

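The scene picture shows the block at about (312,298) with the bore at (319,294), the gauge head at (508,306) and the bar running from (474,310) to (538,325). The side picture has the gauge at (320,210), the bore at (415,333) and the spray at (474,260). The wrist picture shows only the bench. These positions are in the 1.5x pictures.

```bash
cat > m.py <<'E'
from h import *
def load(n):
    z=np.load(f"pics/{n}.npz");return z["p"],z["d"],{k:z[k] for k in("intrinsics","k1","camera_from_world")}
if __name__=="__main__":
  for n,bx,gx in(("scene0",(170,160,245,245),(300,190,370,245)),("side0",(220,195,330,280),(190,125,240,180))):
    p,d,P=load(n);hsv=cv2.cvtColor(p,cv2.COLOR_RGB2HSV);C=cloud(P,d)
    g=((hsv[...,1]<70)&(abs(C[...,2]-.072)<.008)).astype(np.uint8)
    m=np.zeros_like(g);m[bx[1]:bx[3],bx[0]:bx[2]]=g[bx[1]:bx[3],bx[0]:bx[2]]
    cs=cv2.findContours(m,0,2)[0];c=max(cs,key=cv2.contourArea)
    W=plane(P,c[:,0,:],.072)
    r=cv2.minAreaRect((W[:,:2]*1000).astype(np.float32));print(n,"top",r,"depth z",np.median(C[...,2][m>0]))
    # dark spots
    gray=cv2.cvtColor(p,cv2.COLOR_RGB2GRAY);fill=np.zeros_like(m);cv2.drawContours(fill,[cv2.convexHull(c)],-1,1,-1)
    dk=((gray<np.median(gray[m>0])*.8)&(fill>0)).astype(np.uint8)
    k,_,st,ce=cv2.connectedComponentsWithStats(dk)
    for i in range(1,k):
        if st[i,4]>3: print("spot",st[i,4],ce[i].round(1),plane(P,ce[i],.072).round(4)[0,:2])
    x0,y0,x1,y1=gx;sub=C[y0:y1,x0:x1];s=sub.reshape(-1,3)
    t=s[(s[:,2]>.098)&(s[:,2]<.12)];print("head",len(t),t.mean(0).round(4),t[:,2].max().round(4))
    b=s[(s[:,2]>.06)&(s[:,2]<.077)];q=cv2.minAreaRect((b[:,:2]*1000).astype(np.float32));print("bar",len(b),q,np.median(b[:,2]))
    mm=np.zeros_like(m);mm[y0:y1,x0:x1]=(sub[...,2]>.098)
    print("head px",[x.round(1) for x in cv2.connectedComponentsWithStats(mm)[3][1:]])
    for nm,lo,hi in(("all",.012,.2),):
        k,l,st,ce=cv2.connectedComponentsWithStats(((C[...,2]>lo)&(C[...,2]<hi)&(C[...,0]>.3)&(C[...,0]<1)&(abs(C[...,1])<.5)).astype(np.uint8))
        for i in range(1,k):
            if st[i,4]>60:
                e=C[l==i];print("obj",st[i,4],e.min(0).round(3),e.max(0).round(3))
E
python3 m.py
```

```text
scene0 top ((563.8062744140625, -132.62911987304688), (82.62394714355469, 122.1835708618164), 79.10723876953125) depth z 0.07127667211965522
spot 6 [204.2 174.8] [ 0.5067 -0.1537]
spot 5 [225.2 181.6] [ 0.5183 -0.0949]
spot 95 [212.7 205.9] [ 0.5941 -0.1112]
spot 19 [212.  195.8] [ 0.5656 -0.1194]
spot 7 [188.  206.3] [ 0.6054 -0.1724]
spot 6 [210.  213.5] [ 0.6163 -0.1131]
head 51 [0.5562 0.197  0.105 ] 0.1084
bar 346 ((554.6482543945312, 198.6407928466797), (108.70844268798828, 24.91707420349121), 77.71967315673828) 0.06871868916821655
head px [array([345., 194.]), array([315., 200.]), array([338.9, 203.9]), array([300., 205.]), array([304., 206.]), array([310., 213.]), array([304., 218.]), array([332., 218.]), array([337., 218.]), array([312., 223.]), array([354., 224.]), array([327., 227.]), array([337., 228.]), array([349., 232.]), array([328., 242.])]
obj 149 [ 0.353 -0.011  0.012] [0.406 0.039 0.019]
obj 2032 [ 0.484 -0.191  0.012] [ 0.648 -0.075  0.077]
obj 881 [0.509 0.144 0.012] [0.6   0.254 0.108]
obj 1230 [ 0.704 -0.287  0.012] [ 0.829 -0.146  0.063]
obj 474 [0.73  0.    
[... 493 characters left out ...]
ar 140 ((553.3510131835938, 197.65402221679688), (108.81310272216797, 19.442617416381836), 79.03323364257812) 0.07082603042558921
head px [array([191., 133.]), array([212.7, 135.7]), array([224., 137.]), array([233., 140.]), array([235., 142.]), array([234., 148.]), array([191., 151.]), array([198., 154.]), array([238., 155.]), array([218., 160.]), array([191., 168.]), array([232., 174.])]
obj 729 [0.704 0.147 0.012] [0.789 0.259 0.044]
obj 768 [0.509 0.143 0.012] [0.598 0.253 0.107]
obj 686 [ 0.72  -0.001  0.012] [0.765 0.039 0.111]
obj 2847 [ 0.702 -0.286  0.012] [ 0.828 -0.148  0.062]
obj 4072 [ 0.47  -0.19   0.012] [ 0.641 -0.072  0.075]
obj 289 [ 0.353 -0.013  0.012] [0.404 0.039 0.018]
```

>>> {"method": "arm_command", "body": {
  "deltas": [1,0,0,0,-0.0915,1,0,0,0,-0.0915,1,-0.0391,-0.031,0,0,1,-0.0391,-0.031,0,0,1,-0.0391,-0.031,0,0,1,-0.0391,-0.031,0,0,1,-0.0391,-0.031,0,0,1,-0.0391,-0.031,0,0,1,-0.0391,-0.031,0,0,1,-0.0391,-0.031,0,0,1,-0.0391,-0.031,0,0,1,-0.0391,-0.031,0,0]
}}

```text
time: 1.65
position: [0.556, 0.1964, 0.1953]
tool_rot: [0.1, 0.995, 0.0, -0.0]
ft_force: [-0.0, -0.7, -0.2]
grip_width: 0.0871
grip_force: 0.0
```

```bash
cat > snap.py <<'E'
import sys
from h import *
def snap(cam,tag):
    o=status.get_obs();P=imaging.camera_params(cam);p,d=imaging.camera(cam)
    np.savez(f"pics/{tag}.npz",p=p,d=d,pos=o["position"],**{k:np.array(v) for k,v in P.items()})
    return p,d,P,o
def tool(o):
    from scipy.spatial.transform import Rotation as R
    return R.from_quat(o["tool_rot"]).as_matrix()
E
python3 - <<'E'
from snap import *
p,d,P,o=snap("wrist","w1");cv2.imwrite("pics/w1.png",cv2.resize(p[:,:,::-1],(768,576)))
print(o["time"],o["position"],o["ft_force"],tool(o).round(3).tolist())
T=P["camera_from_world"];c=-T[:3,:3].T@T[:3,3];print("cam",c,"in tool",tool(o).T@(c-o["position"]))
print("tcp px",proj(P,o["position"]))
C=cloud(P,d)
for lo,hi in((.1,.115),(.065,.076)):
    m=((C[...,2]>lo)&(C[...,2]<hi)&(abs(C[...,0]-.555)<.07)&(abs(C[...,1]-.197)<.07)).astype(np.uint8)
    k,l,st,ce=cv2.connectedComponentsWithStats(m)
    for i in range(1,k):
        if st[i,4]>30: print(lo,st[i],ce[i],C[l==i].mean(0),cv2.minAreaRect((C[l==i][:,:2]*1000).astype(np.float32)))
E
```

```text
1.65 [0.55603319 0.196364   0.1952978 ] [-0.00683819 -0.71340047 -0.17622799] [[-0.98, 0.2, -0.0], [0.2, 0.98, 0.0], [0.0, -0.0, -1.0]]
cam [0.48134783 0.21157315 0.38367969] in tool [ 7.63124259e-02 -1.02405192e-05 -1.88343756e-01]
tcp px [[253.70165976 223.55404224]]
0.1 [247 179  18  18 242] [255.74793388 187.34297521] [0.55197893 0.19939182 0.10573819] ((552.5729370117188, 199.13955688476562), (17.47726058959961, 17.317771911621094), 32.68613052368164)
0.065 [ 208  172   95   17 1373] [255.2629279  179.59213401] [0.55192621 0.19908704 0.06919076] ((552.4376831054688, 198.6268310546875), (111.04945373535156, 20.0369930267334), 78.53609466552734)
```

View pics/w1.png

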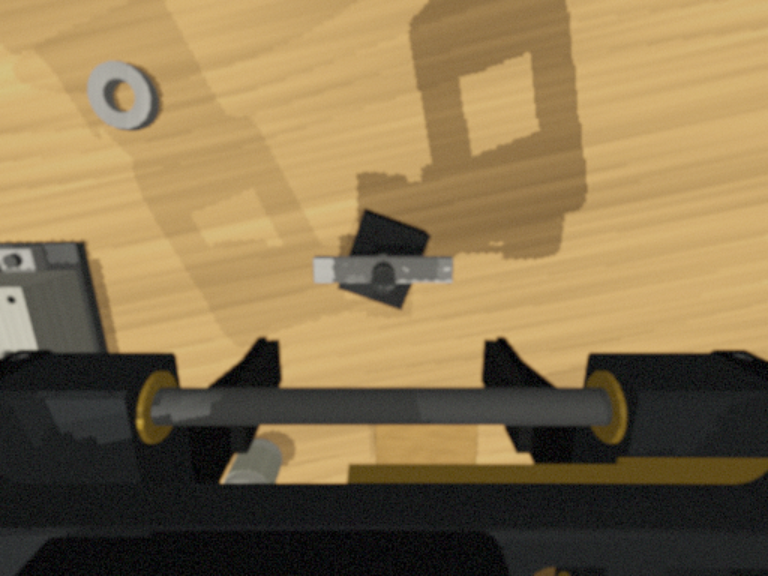

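The wrist picture shows the gauge head at (384,275) and the bar level at (383,268). It lies along the tool's y, between the fingers, and the other things are clear.

>>> {"method": "arm_command", "body": {
  "deltas": [1,0.003,0.0015,0.03,0,1,0,0,0.03,0,1,0,0,0.03,0,1,0,0,0.02,0,1,0,0,0.01,0,1,0,0,0,0,1,0,0,0,0]
}}

```text
time: 2.58
position: [0.5534, 0.2, 0.0764]
tool_rot: [0.1, 0.995, 0.0, 0.001]
ft_force: [-0.3, 0.2, 0.1]
grip_width: 0.0868
grip_force: 0.0
```

```bash
python3 - <<'E'
from snap import *
p,d,P,o=snap("wrist","w2");print(o["position"],o["ft_force"])
cv2.imwrite("pics/w2.png",cv2.resize(p[120:300,130:380,::-1],(750,540)))
C=cloud(P,d)
for lo,hi in((.1,.115),(.065,.076)):
    m=((C[...,2]>lo)&(C[...,2]<hi)&(abs(C[...,0]-.555)<.03)&(abs(C[...,1]-.197)<.03)).astype(np.uint8)
    k,l,st,ce=cv2.connectedComponentsWithStats(m)
    for i in range(1,k):
        if st[i,4]>30: print(lo,st[i],ce[i],C[l==i].mean(0))
E
```

```text
[0.5533554  0.20002656 0.07635042] [-0.26580172  0.17247449  0.06531399]
0.1 [238 224  28  29 654] [251.6116208  238.01529052] [0.55117331 0.19907507 0.10548744]
0.065 [ 207  205   85   27 1636] [248.58374083 217.33801956] [0.55053582 0.19660946 0.06909992]
```

View pics/w2.png

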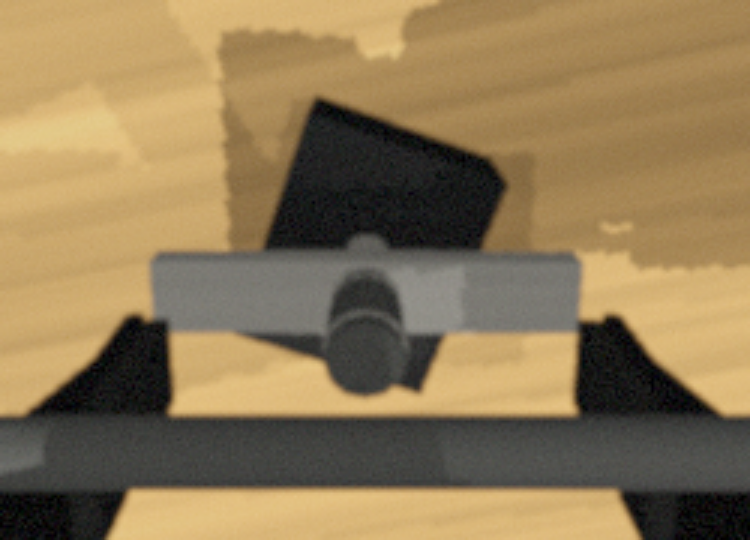

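The crop shows the head's top at (364,355), about midway between the fingers at (150,370) and (600,370), with the bar level. Closing after a 1 mm correction.

>>> {"method": "arm_command", "body": {
  "deltas": [0,0.001,-0.001,0.001,0,-0.4,0,0,0,0,-0.7,0,0,0,0,-1,0,0,0,0,-1,0,0,0,0,-1,0,0,0,0,-1,0,0,0,0,-1,0,0,0,0],
  "newtons": 30
}}

```text
time: 3.62
position: [0.5515, 0.1991, 0.0745]
tool_rot: [0.1, 0.995, 0.0, -0.0]
ft_force: [0.4, 0.1, 0.1]
grip_width: 0.0163
grip_force: 30.0
```

>>> {"method": "arm_command", "body": {
  "deltas": [-1,0,0,-0.01,0,-1,0,0,-0.015,0,-1,0,0,-0.02,0,-1,0,0,-0.025,0,-1,0,0,-0.02,0,-1,0,0,-0.005,0,-1,0,0,0,0]
}}

```text
time: 4.5
position: [0.5514, 0.199, 0.1699]
tool_rot: [0.1, 0.995, 0.0, 0.0]
ft_force: [-0.5, -0.2, -3.3]
grip_width: 0.0158
grip_force: 30.0
```

>>> {"method": "arm_command", "body": {
  "deltas": [-1,-0.005,-0.02,0,0,-1,-0.0095,-0.038,0,0,-1,-0.0095,-0.039,0,0,-1,-0.0095,-0.039,0,0,-1,-0.0095,-0.039,0,0,-1,-0.0095,-0.039,0,0,-1,-0.0095,-0.039,0,0,-1,-0.0095,-0.036,0,0,-1,-0.0045,-0.02,0,0,-1,0,0,0,0,-1,0,0,0,0]
}}

```text
time: 5.88
position: [0.5636, -0.1178, 0.1691]
tool_rot: [0.1, 0.995, 0.001, -0.001]
ft_force: [-0.5, -0.2, -2.5]
grip_width: 0.0158
grip_force: 30.0
```

```bash
python3 - <<'E'
from snap import *
for c in("scene","side"):
    p,d,P,o=snap(c,c+"2")
    u,v=proj(P,[.564,-.119,.09])[0].astype(int);x0,y0=u-50,v-50
    print(c,x0,y0,o["position"],o["ft_force"],o["grip_force"])
    im=cv2.resize(p[y0:y0+90,x0:x0+100,::-1],(400,360),interpolation=cv2.INTER_CUBIC)
    I=im if c=="scene" else np.hstack([I,im])
cv2.imwrite("pics/ab.png",I)
E
```

```text
scene 161 141 [ 0.56360114 -0.11780967  0.16912418] [-0.54905454 -0.24393599 -2.46487262] 29.997887313365936
side 226 165 [ 0.56374799 -0.11754011  0.16926016] [ 0.3737153   0.15704141 -2.80743075] 29.997948110103607
```

View pics/ab.png

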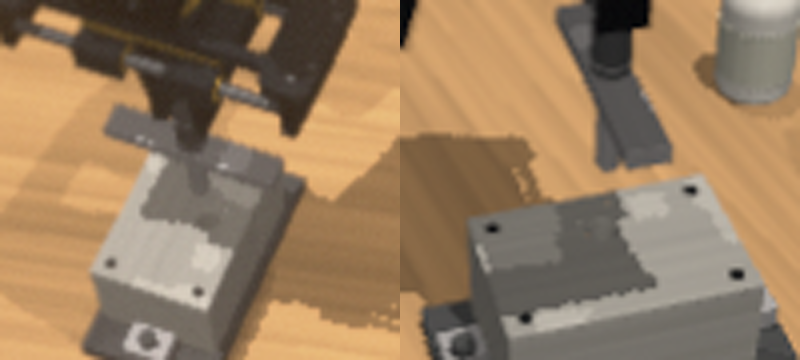

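In the left (scene) half the rod's tip is at about (197,195) over the shaded bore at (210,220). In the right (side) half the tip is at (605,165). I'll lower it and compare tip and bore directly.

>>> {"method": "arm_command", "body": {
  "deltas": [-1,0,0,0.01,0,-1,0,0,0.015,0,-1,0,0,0.005,0,-1,0,0,0,0,-1,0,0,0,0]
}}

```text
time: 6.6
position: [0.5646, -0.1191, 0.1397]
tool_rot: [0.1, 0.995, -0.0, 0.0]
ft_force: [-0.4, -0.1, -1.8]
grip_width: 0.0162
grip_force: 30.0
```

```bash
python3 - <<'E'
from snap import *
I=[]
for c,b in(("scene",(212,195.8)),("side",(276.1,222.4))):
    p,d,P,o=snap(c,c+"3")
    t=o["position"]-[0,0,.058]
    z=(t[2]);x0,y0=int(b[0])-20,int(b[1])-28
    print(c,o["position"],"pred tip px",proj(P,t),"in crop",(proj(P,t)[0]-[x0,y0]+.5)*10-.5,"bore crop",((np.array(b)-[x0,y0])+.5)*10-.5, "10mm px dx,dy,dz",(proj(P,t+np.eye(3)*.01)-proj(P,t)).round(2).tolist())
    g=p[y0:y0+45,x0:x0+40,::-1].astype(float);g=np.clip((g-20)*1.6,0,255).astype(np.uint8)
    I.append(cv2.resize(g,(400,450),interpolation=cv2.INTER_CUBIC))
cv2.imwrite("pics/ab2.png",np.hstack(I))
E
```

```text
scene [ 0.56460952 -0.11905651  0.13965006] pred tip px [[211.8344548  193.53429086]] in crop [202.84454801 269.84290859] bore crop [204.5 292.5] 10mm px dx,dy,dz [[-0.87, 3.37], [3.86, 0.56], [-0.39, -2.05]]
side [ 0.56470336 -0.11909204  0.13987005] pred tip px [[277.22498794 218.68085779]] in crop [216.74987937 251.30857788] bore crop [205.5 288.5] 10mm px dx,dy,dz [[4.69, -1.61], [-2.51, -3.22], [0.14, -3.98]]
```

View pics/ab2.png

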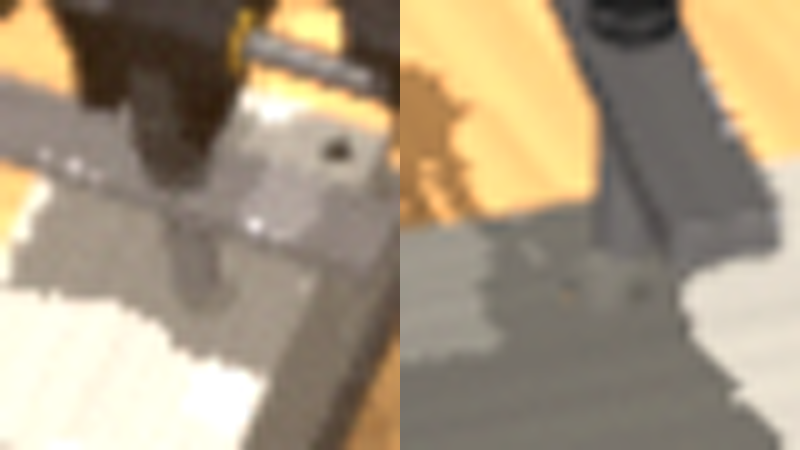

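Left half (scene): the rod comes down around x≈197 at y≈270, and the bore is at about (205,293). Right half (side): the rod's left edge is at x≈598, and the bore is centred near (604,288). I'll measure the edges numerically.

```bash
python3 - <<'E'
from m import *
for c,b in(("scene",(212,196)),("side",(276,222))):
    for t in "03":
        p,d,P=load(c+t);g=cv2.cvtColor(p,cv2.COLOR_RGB2GRAY)
        print(c,t,"cols",b[0]-10,"..")
        for r in range(b[1]-(9 if t=="3" else 5),b[1]+5): print(r,g[r,b[0]-10:b[0]+12])
E
```

```text
scene 0 cols 202 ..
191 [181 178 179 183 179 177 174 176 179 178 178 176 181 182 180 177 180 178
 181 182 182 178]
192 [178 179 181 182 182 176 177 176 179 177 175 176 178 182 178 179 179 180
 179 180 183 179]
193 [177 181 182 180 175 176 177 179 176 169 163 165 172 180 179 180 180 180
 183 181 178 174]
194 [178 181 181 179 178 176 175 177 162 134 121 123 144 168 180 180 180 181
 181 180 179 168]
195 [180 180 181 178 177 177 176 170 139 106  97  98 111 144 178 178 178 181
 179 180 177 152]
196 [180 181 179 177 176 177 178 166 123  93  95  91 107 145 176 179 181 181
 181 178 171 122]
197 [183 179 178 176 175 176 179 172 138 105 101 102 124 164 177 181 181 181
 180 176 154 105]
198 [180 179 179 176 175 178 178 177 169 156 140 143 167 178 179 181 183 179
 179 171 123  94]
199 [178 178 174 175 176 180 178 179 177 179 173 173 178 178 180 181 182 181
 178 152 102  90]
200 [181 177 174 177 179 178 179 180 180 179 178 177 180 177 180 180 179 177
 172 126  93  89]
scene 3 cols 202 ..
187 [112 112 106 102 100  99  95  97 103 109 107 106 108 109 119 121 126 123
 126 125 123 119]
188 [116 116 11
[... 2791 characters left out ...]
0  88  88  82  87
  92  91  90  90]
220 [ 92  93  93  99  97  93  93  96  99 103 102  99  99  97  94  94  88  92
  95  92 102 114]
221 [ 93  93  93  92  91  92  92  94  96  99 101 101  99  96  94  94  92  93
  94 126 145 148]
222 [ 92  93  93  94  94  94  88  88  95 100 101 100  96  89  87  91  92  92
 125 151 158 158]
223 [ 93  94  95  95  94  95  95  93  94  99 101  98  93  84  84  90  92  92
 138 159 159 159]
224 [ 94  94  93  93  92  92  95  93  94  97  99  97  93  89  90  92  93  92
 138 158 159 158]
225 [ 92  92  92  92  93  92  92  92  93  94  95  94  92  91  92  92  92  92
 109 144 157 156]
226 [ 92  92  92  93  92  92  92  92  92  93  92  92  91  92  91  91  91  91
  90 135 155 155]
```

>>> {"method": "arm_command", "body": {
  "deltas": [-1,0.0023,0.0011,0,0,-1,0,0,0.005,0,-1,0,0,0,0,-1,0,0,0,0]
}}

```text
time: 7.2
position: [0.5623, -0.1174, 0.1345]
tool_rot: [0.1, 0.995, 0.0, -0.0]
ft_force: [-0.3, -0.4, -2.3]
grip_width: 0.0162
grip_force: 30.0
```

```bash
python3 - <<'E'
from snap import *
I=[]
for c,b in(("scene",(212,196)),("side",(276,222))):
    gs=[]
    for i in range(4):
        p,d,P,o=snap(c,c+"4");gs.append(cv2.cvtColor(p,cv2.COLOR_RGB2GRAY).astype(float))
    g=np.mean(gs,0).round().astype(int)
    print(c,o["position"],o["ft_force"],proj(P,o["position"]-[0,0,.0585]))
    for r in range(b[1]-9,b[1]+6): print(r,g[r,b[0]-10:b[0]+12])
E
```

```text
scene [ 0.56238233 -0.11740766  0.13459209] [-0.76639548  0.7128844  -2.13914736] [[212.87153743 194.0077398 ]]
187 [111 108 106  99  96  98  96  96  96 102 100 105 104 105 105 108 122 125
 124 125 123 124]
188 [116 116 112 109 100 105  97  96  96  96  99 103 105 104 106 116 124 125
 125 124 123 122]
189 [117 115 114 114 111 112 108  98  94  92  94  95  95 101 115 156 137 128
 130 125 124 122]
190 [116 115 114 115 116 114 111  99  94  94  94  90  92  96 100 120 124 148
 159 128 124 122]
191 [115 114 115 116 115 114 112 102  94  94  94  92  95 105  98 100 102 114
 118 111 116 118]
192 [113 114 116 116 114 113 113 109  95  95  94  92  94 112 110 110 105 100
 100  98 100 100]
193 [115 115 116 115 114 113 112 112  96  94  96  92  92 112 112 114 112 110
 111 108 100  97]
194 [114 115 116 114 114 113 113 112 100  96  96  92  91 106 114 116 114 115
 116 115 111 108]
195 [116 117 116 113 112 114 114 112 100  94  95  94  91 102 114 116 114 116
 116 115 114 106]
196 [125 125 122 114 114 114 112 110  98  94  97  97  94 103 115 115 116 116
 116 114 112 100]
197 [171 169 163 127 121 120 116 112 1
[... 1180 characters left out ...]
 93 94 93 93 91 88 88 91 90 88 78 71 84 92 91 91 90 89 90]
221 [93 92 92 92 92 92 92 93 89 90 91 92 89 87 78 86 92 91 90 90 90 93]
222 [ 92  93  93  94  94  94  88  88  94  97  98  96  93  88  80  86  94 101
 110 110 111 132]
223 [ 94  94  95  95  95  94  95  92  94  99 100  98  94  83  82  88  93 128
 148 148 148 155]
224 [ 94  94  93  92  92  92  95  93  94  98  99  97  92  89  89  92  92 138
 159 159 158 158]
225 [ 92  92  92  92  92  92  92  92  93  94  94  94  93  92  92  92  92 109
 144 157 157 156]
226 [ 92  92  92  92  92  93  92  92  92  92  92  92  92  92  92  92  91  90
 108 142 155 156]
227 [ 92  92  92  93  92  92  92  92  92  92  91  91  91  91  90  90  90  91
 125 151 157 158]
```

>>> {"method": "arm_command", "body": {
  "deltas": [-1,0,0,0.002,0,-1,0,0,0.001,0,-1,0,0,0.001,0,-1,0,0,0.0005,0,-1,0,0,0.0005,0,-1,0,0,0.0005,0,-1,0,0,0.0005,0,-1,0,0,0,0]
}}

```text
time: 8.6
position: [0.5623, -0.1174, 0.1285]
tool_rot: [0.1, 0.995, 0.0, -0.0]
ft_force: [0.3, 0.0, -2.1]
grip_width: 0.016
grip_force: 30.0
```

>>> {"method": "arm_command", "body": {
  "deltas": [-1,0,0,0.0005,0,-1,0,0,0.0005,0,-1,0,0,0.0005,0,-1,0,0,0.0005,0,-1,0,0,0.0005,0,-1,0,0,0.0005,0,-1,0,0,0,0]
}}

```text
time: 9.48
position: [0.5623, -0.1174, 0.1255]
tool_rot: [0.1, 0.995, 0.0, -0.0]
ft_force: [0.1, 0.6, -2.2]
grip_width: 0.0165
grip_force: 30.0
```

>>> {"method": "arm_command", "body": {
  "deltas": [-1,0,0,0.001,0,-1,0,0,0.001,0,-1,0,0,0.001,0,-1,0,0,0.001,0,-1,0,0,0.001,0,-1,0,0,0.001,0,-1,0,0,0,0]
}}

```text
time: 10.35
position: [0.5622, -0.1174, 0.1194]
tool_rot: [0.1, 0.995, -0.0, -0.0]
ft_force: [0.2, -0.2, -2.6]
grip_width: 0.0157
grip_force: 30.0
```

>>> {"method": "arm_command", "body": {
  "deltas": [-1,0,0,0.0015,0,-1,0,0,0.0015,0,-1,0,0,0.0015,0,-1,0,0,0.0015,0,-1,0,0,0.0015,0,-1,0,0,0.0015,0,-1,0,0,0.0015,0,-1,0,0,0,0]
}}

```text
time: 11.35
position: [0.5622, -0.1174, 0.1089]
tool_rot: [0.1, 0.995, 0.0, -0.0]
ft_force: [0.2, -0.4, -2.9]
grip_width: 0.0163
grip_force: 30.0
```

Tip about 22 mm deep and moving freely. Next I feel for the bottom.

>>> {"method": "arm_command", "body": {
  "deltas": [-1,0,0,0.0008,0,-1,0,0,0.0008,0,-1,0,0,0.0008,0,-1,0,0,0.0008,0,-1,0,0,0.0008,0,-1,0,0,0,0]
}}

```text
time: 12.1
position: [0.5622, -0.1173, 0.1049]
tool_rot: [0.1, 0.995, 0.0, -0.0]
ft_force: [-0.4, -1.3, -2.5]
grip_width: 0.0159
grip_force: 30.0
```

>>> {"method": "arm_command", "body": {
  "deltas": [-1,0,0,0.0004,0,-1,0,0,0.0004,0,-1,0,0,0.0004,0,-1,0,0,0.0004,0]
}}

```text
time: 12.6
position: [0.5623, -0.1174, 0.1034]
tool_rot: [0.1, 0.995, -0.0, 0.0]
ft_force: [-0.4, -0.3, -1.8]
grip_width: 0.0158
grip_force: 30.0
```

>>> {"method": "arm_command", "body": {
  "deltas": [-1,0,0,0.0003,0,-1,0,0,0.0003,0,-1,0,0,0.0003,0]
}}

```text
time: 12.98
position: [0.5623, -0.1174, 0.1025]
tool_rot: [0.1, 0.995, -0.0, -0.0]
ft_force: [0.6, -0.8, -1.6]
grip_width: 0.016
grip_force: 30.0
```

>>> {"method": "arm_command", "body": {
  "deltas": [-1,0,0,0.0003,0,-1,0,0,0.0003,0,-1,0,0,0.0003,0]
}}

```text
time: 13.35
position: [0.5623, -0.1174, 0.1016]
tool_rot: [0.1, 0.995, -0.0, 0.0]
ft_force: [-0.7, -0.8, -1.5]
grip_width: 0.0162
grip_force: 30.0
```

>>> {"method": "arm_command", "body": {
  "deltas": [-1,0,0,0.0003,0,-1,0,0,0.0003,0,-1,0,0,0.0003,0]
}}

```text
time: 13.72
position: [0.5623, -0.1174, 0.1007]
tool_rot: [0.1, 0.995, -0.0, 0.0]
ft_force: [-0.2, -0.4, -2.5]
grip_width: 0.0162
grip_force: 30.0
```

>>> {"method": "arm_command", "body": {
  "deltas": [-1,0,0,0.0003,0,-1,0,0,0.0003,0,-1,0,0,0.0003,0]
}}

```text
time: 14.1
position: [0.5623, -0.1174, 0.0998]
tool_rot: [0.1, 0.995, 0.0, -0.0]
ft_force: [0.4, -0.5, -2.0]
grip_width: 0.0164
grip_force: 30.0
```

>>> {"method": "arm_command", "body": {
  "deltas": [-1,0,0,0.0003,0,-1,0,0,0.0003,0,-1,0,0,0.0003,0]
}}

```text
time: 14.48
position: [0.5623, -0.1174, 0.0989]
tool_rot: [0.1, 0.995, 0.0, 0.0]
ft_force: [-0.0, -0.9, -2.8]
grip_width: 0.0159
grip_force: 30.0
```

>>> {"method": "arm_command", "body": {
  "deltas": [-1,0,0,0.0003,0,-1,0,0,0.0003,0,-1,0,0,0.0003,0]
}}

```text
time: 14.85
position: [0.5623, -0.1174, 0.098]
tool_rot: [0.1, 0.995, -0.0, -0.0]
ft_force: [-0.9, -0.1, -1.7]
grip_width: 0.0163
grip_force: 30.0
```

>>> {"method": "arm_command", "body": {
  "deltas": [-1,0,0,0.0003,0,-1,0,0,0.0003,0,-1,0,0,0.0003,0]
}}

```text
time: 15.22
position: [0.5623, -0.1174, 0.0971]
tool_rot: [0.1, 0.995, -0.0, -0.0]
ft_force: [-0.2, -0.8, -1.7]
grip_width: 0.0164
grip_force: 30.0
```

>>> {"method": "arm_command", "body": {
  "deltas": [-1,0,0,0.0003,0,-1,0,0,0.0003,0,-1,0,0,0.0003,0]
}}

```text
time: 15.6
position: [0.5623, -0.1174, 0.0963]
tool_rot: [0.1, 0.995, -0.0, 0.0]
ft_force: [-0.1, -0.2, -0.0]
grip_width: 0.0158
grip_force: 30.0
```

>>> {"method": "arm_command", "body": {
  "deltas": [-1,0,0,0.0002,0,-1,0,0,0,0]
}}

```text
time: 15.85
position: [0.5624, -0.1174, 0.0963]
tool_rot: [0.1, 0.995, -0.0, 0.0]
ft_force: [-0.1, 0.1, -0.2]
grip_width: 0.0163
grip_force: 30.0
```

>>> {"method": "arm_command", "body": {
  "deltas": [-1,0,0,0.0003,0,-1,0,0,0,0]
}}

```text
time: 16.1
position: [0.5626, -0.1174, 0.0962]
tool_rot: [0.1, 0.995, -0.0, 0.0]
ft_force: [-1.4, -1.2, 3.2]
grip_width: 0.0162
grip_force: 30.0
```

>>> {"method": "arm_command", "body": {
  "deltas": [-1,0,0,0.0004,0,-1,0,0,0,0,-1,0,0,0,0]
}}

```text
time: 16.48
position: [0.5629, -0.1176, 0.0961]
tool_rot: [0.1, 0.995, -0.0, 0.001]
ft_force: [-1.1, -1.2, 5.6]
grip_width: 0.0162
grip_force: 30.0
```

>>> {"method": "arm_command", "body": {
  "deltas": [-1,0,0,0.0002,0,-1,0,0,0,0,-1,0,0,0,0,-1,0,0,0,0,-1,0,0,0,0,-1,0,0,0,0,-1,0,0,0,0,-1,0,0,0,0,-1,0,0,0,0,-1,0,0,0,0,-1,0,0,0,0]
}}

```text
time: 17.85
position: [0.563, -0.1176, 0.0961]
tool_rot: [0.1, 0.995, -0.0, 0.001]
ft_force: [-1.4, 0.3, 5.7]
grip_width: 0.0163
grip_force: 30.0
```

>>> {"method": "arm_command", "body": {
  "deltas": [-1,0,0,-0.0007,0,-0.8,0,0,0,0,-0.5,0,0,0,0,-0.3,0,0,0,0,-0.3,0,0,0,0,-0.3,0,0,0,0,-0.3,0,0,0,0]
}}

```text
time: 18.73
position: [0.5622, -0.1173, 0.0957]
tool_rot: [0.1, 0.995, 0.0, -0.0]
ft_force: [-1.1, -0.9, 0.9]
grip_width: 0.0308
grip_force: 0.0
```

>>> {"method": "arm_command", "body": {
  "deltas": [-0.3,0,0,0.001,0,-0.3,0,0,0.001,0,-0.3,0,0,0.001,0,-0.3,0,0,0.001,0,-0.3,0,0,0.001,0,-0.3,0,0,0.001,0,-0.3,0,0,0,0]
}}

```text
time: 19.6
position: [0.5622, -0.1173, 0.0898]
tool_rot: [0.1, 0.995, 0.0, -0.0]
ft_force: [-0.0, -0.1, 0.2]
grip_width: 0.0305
grip_force: 0.0
```

```bash
python3 - <<'E'
from snap import *
I=[]
for c,b in(("scene",(212,196)),("side",(276,222))):
    p,d,P,o=snap(c,c+"5");x0,y0=b[0]-40,b[1]-60
    I.append(cv2.resize(p[y0:y0+90,x0:x0+80,::-1],(400,450),interpolation=cv2.INTER_CUBIC))
print(o["position"],o["ft_force"]);cv2.imwrite("pics/ab5.png",np.hstack(I))
E
```

```text
[ 0.56223653 -0.11732929  0.08977675] [ 0.66771414  0.09889537 -0.04881532]
```

View pics/ab5.png

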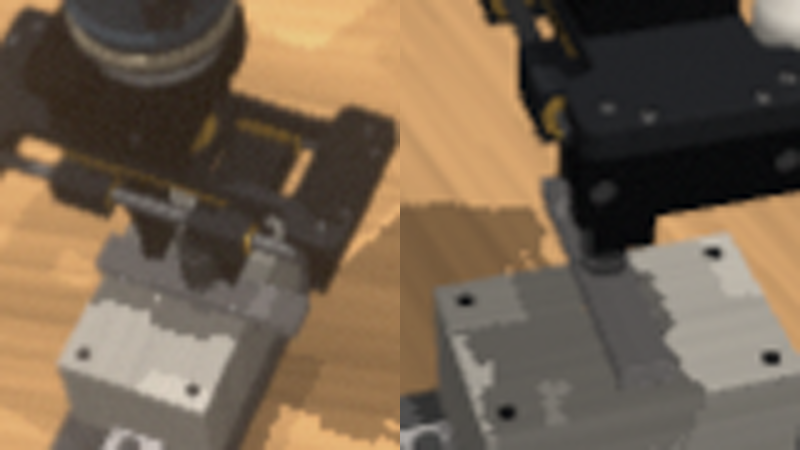

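The left half shows the two fingertips at (155,240) and (205,265) on the bar, on either side of the rod. In the right half the bar is level, just above the face. I keep pushing down.

>>> {"method": "arm_command", "body": {
  "deltas": [-0.3,0,0,0.0008,0,-0.3,0,0,0.0008,0,-0.3,0,0,0.0008,0,-0.3,0,0,0.0008,0,-0.3,0,0,0.0008,0,-0.3,0,0,0.0005,0,-0.3,0,0,0.0005,0,-0.3,0,0,0,0]
}}

```text
time: 20.7
position: [0.5623, -0.1173, 0.0848]
tool_rot: [0.1, 0.995, -0.0, -0.0]
ft_force: [-0.1, 0.5, 0.3]
grip_width: 0.0306
grip_force: 0.0
```

>>> {"method": "arm_command", "body": {
  "deltas": [-0.3,0,0,0.0004,0,-0.3,0,0,0.0004,0,-0.3,0,0,0.0004,0,-0.3,0,0,0.0004,0,-0.3,0,0,0,0]
}}

```text
time: 21.32
position: [0.5623, -0.1174, 0.0832]
tool_rot: [0.1, 0.995, 0.0, -0.0]
ft_force: [0.4, 0.3, 0.2]
grip_width: 0.0302
grip_force: 0.0
```

>>> {"method": "arm_command", "body": {
  "deltas": [-0.3,0,0,0.0004,0,-0.3,0,0,0.0004,0,-0.3,0,0,0.0004,0,-0.3,0,0,0,0]
}}

```text
time: 21.82
position: [0.5623, -0.1173, 0.082]
tool_rot: [0.1, 0.995, 0.0, -0.0]
ft_force: [0.8, 0.3, 0.2]
grip_width: 0.0304
grip_force: 0.0
```

>>> {"method": "arm_command", "body": {
  "deltas": [-0.3,0,0,0.0004,0,-0.3,0,0,0.0004,0,-0.3,0,0,0,0]
}}

```text
time: 22.2
position: [0.5622, -0.1173, 0.0812]
tool_rot: [0.1, 0.995, 0.0, -0.0]
ft_force: [-0.5, 0.2, 0.7]
grip_width: 0.0307
grip_force: 0.0
```

>>> {"method": "arm_command", "body": {
  "deltas": [-0.3,0,0,0.0004,0,-0.3,0,0,0.0004,0,-0.3,0,0,0,0]
}}

```text
time: 22.58
position: [0.5623, -0.1173, 0.0804]
tool_rot: [0.1, 0.995, 0.0, -0.0]
ft_force: [-0.0, -0.1, 0.1]
grip_width: 0.0303
grip_force: 0.0
```

```bash
python3 - <<'E'
from snap import *
for c in("scene","side"):
    p,d,P,o=snap(c,c+"6");C=cloud(P,d)
    R=C.reshape(-1,3)-[.5625,-.1174,0];ang=np.radians(78.5)
    a=R[:,0]*np.cos(ang)+R[:,1]*np.sin(ang);b=-R[:,0]*np.sin(ang)+R[:,1]*np.cos(ang)
    for lo,hi in((-50,-35),(-35,-22),(22,35),(35,52)):
        m=(a>lo/1e3)&(a<hi/1e3)&(abs(b)<.006)&(abs(R[:,2]-.08)<.03);print(c,lo,m.sum(),np.median(R[m,2]) if m.any() else None)
    m=(abs(a)<.03)&(abs(b)>.02)&(abs(b)<.05)&(abs(R[:,2]-.072)<.01);print("face",m.sum(),np.median(R[m,2]))
I=[cv2.resize(p[y0:y0+60,x0:x0+80,::-1],(800,600),interpolation=cv2.INTER_CUBIC) for x0,y0 in((240,180),)]
cv2.imwrite("pics/s6.png",I[0])
E
```

```text
scene -50 18 0.09156870129961359
scene -35 9 0.08929801641888346
scene 22 27 0.08975110584478074
scene 35 28 0.09141215100028333
face 267 0.07130252333037224
side -50 54 0.09202957917813792
side -35 36 0.09246355613511517
side 22 1 0.09264209778304244
side 35 5 0.09269516752459195
face 635 0.07271550533405524
```

View pics/s6.png

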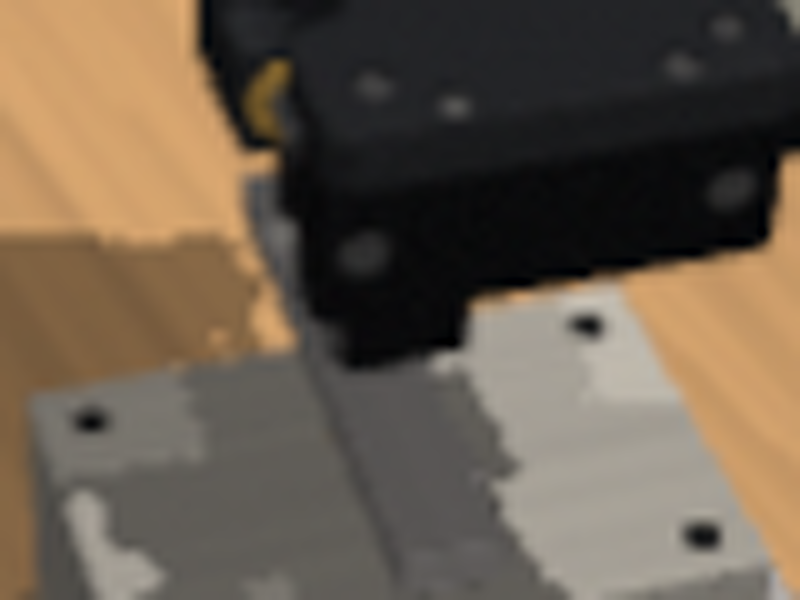

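The picture shows the near finger's lower edge at (345–460,362), apparently standing on the bar, with the bar running from (320,380) towards the lower right. The depth puts the bar's top at 0.092, so it has not slid yet. I need the height of that finger edge.

```bash
python3 - <<'E'
from m import *
p,d,P=load("side6")
u=np.array([.2,.98,0]);c=np.array([.5622,-.1173,0]);v=np.array([-.98,.2,0])
for a in(-.0155,-.030):
  for z in(.080,.086,.092):
    print(a,z,[((proj(P,c+u*a+v*b+[0,0,z])[0]-[240,180])*10).round() for b in(-.0095,.0095)])
C=cloud(P,d)
for x,y in((340,340),(400,340),(450,340),(400,350),(400,320)): print(x,y,C[180+y//10,240+x//10].round(4))
print([((proj(P,c+u*a+v*b+[0,0,z])[0]-[240,180])*10).round() for a,b,z in((-.055,.01,.092),(-.055,-.01,.092),(-.055,.01,.082),(-.055,-.01,.082))])
from rig import status;o=status.get_obs();print(o["position"],o["ft_force"],o["time"])
E
```

```text
-0.0155 0.08 [array([429., 439.]), array([330., 457.])]
-0.0155 0.086 [array([430., 415.]), array([331., 433.])]
-0.0155 0.092 [array([431., 391.]), array([331., 409.])]
-0.03 0.08 [array([453., 492.]), array([353., 511.])]
-0.03 0.086 [array([454., 468.]), array([353., 487.])]
-0.03 0.092 [array([456., 444.]), array([354., 463.])]
340 340 [ 0.5481 -0.1362  0.114 ]
400 340 [ 0.5586 -0.1391  0.1121]
450 340 [ 0.568  -0.1406  0.1096]
400 350 [ 0.5586 -0.1393  0.1099]
400 320 [ 0.5589 -0.1383  0.1161]
[array([392., 561.]), array([502., 539.]), array([391., 601.]), array([500., 580.])]
[ 0.56229712 -0.11738486  0.08045389] [-0.08624769  0.09830688 -0.42761671] 22.675
```

```bash
python3 - <<'E'
from m import *
p,d,P=load("side6");C=cloud(P,d)
u=np.array([.2,.98]);v=np.array([-.98,.2]);c=np.array([.5622,-.1173])
for y in range(212,236,2):
    print(y,[(round(float((C[y,x,:2]-c)@v)*1e3),round(float((C[y,x,:2]-c)@u)*1e3),round(float(C[y,x,2])*1e3),p[y,x].mean().astype(int)) for x in(272,275,278,281,284,287)])
p,d,P=load("scene6");C=cloud(P,d);print()
for y in range(178,200,2):
    print(y,[(round(float((C[y,x,:2]-c)@v)*1e3),round(float((C[y,x,:2]-c)@u)*1e3),round(float(C[y,x,2])*1e3),p[y,x].mean().astype(int)) for x in range(196,226,3)])
E
```

```text
212 [(7, -1, 100, np.int64(40)), (8, -21, 118, np.int64(10)), (3, -22, 118, np.int64(10)), (-2, -22, 117, np.int64(9)), (-8, -22, 115, np.int64(10)), (-30, 22, 73, np.int64(136))]
214 [(8, -1, 96, np.int64(63)), (9, -23, 115, np.int64(10)), (3, -23, 114, np.int64(10)), (-3, -22, 112, np.int64(10)), (-8, -22, 110, np.int64(10)), (-28, 16, 73, np.int64(144))]
216 [(8, -3, 93, np.int64(75)), (8, -22, 109, np.int64(14)), (-2, -7, 94, np.int64(35)), (-8, -7, 92, np.int64(73)), (-21, 12, 73, np.int64(153)), (-26, 9, 74, np.int64(159))]
218 [(9, -7, 92, np.int64(76)), (4, -10, 93, np.int64(83)), (-1, -12, 94, np.int64(85)), (-6, -12, 93, np.int64(85)), (-19, 7, 72, np.int64(89)), (-24, 5, 73, np.int64(138))]
220 [(9, -6, 86, np.int64(77)), (5, -13, 91, np.int64(84)), (1, -17, 94, np.int64(85)), (-5, -16, 91, np.int64(85)), (-10, -19, 92, np.int64(89)), (-22, -1, 74, np.int64(93))]
222 [(6, 2, 72, np.int64(85)), (7, -21, 93, np.int64(84)), (2, -22, 93, np.int64(84)), (-4, -22, 92, np.int64(86)), (-9, -23, 92, np.int64(86)), (-21, -5, 72, np.int64(92))]
224 [(8, -3, 73, np.int64(91)), (8, -24
[... 3646 characters left out ...]
64(97)), (-3, 14, 90, np.int64(68)), (0, 21, 89, np.int64(100)), (2, 28, 90, np.int64(104))]
196 [(-19, -39, 72, np.int64(122)), (-14, -33, 69, np.int64(113)), (-13, -26, 70, np.int64(132)), (-11, -18, 72, np.int64(110)), (-7, -11, 71, np.int64(105)), (-13, 2, 88, np.int64(91)), (-12, 10, 91, np.int64(98)), (-9, 17, 91, np.int64(102)), (-7, 24, 91, np.int64(105)), (-3, 30, 89, np.int64(118))]
198 [(-23, -37, 70, np.int64(181)), (-23, -29, 74, np.int64(165)), (-18, -23, 71, np.int64(115)), (-14, -17, 68, np.int64(110)), (-13, -9, 71, np.int64(111)), (-10, -2, 71, np.int64(104)), (-7, 6, 70, np.int64(94)), (-12, 18, 86, np.int64(98)), (-13, 27, 94, np.int64(112)), (-10, 33, 92, np.int64(119))]
```

```bash
python3 - <<'E'
from m import *
from snap import snap,tool
for t in("w1","w2"):
    z=np.load(f"pics/{t}.npz");pos=z["pos"];p,d,P=load(t)
    Rt=np.array([[-.98,.2,0],[.2,.98,0],[0,0,-1]])
    L=(cloud(P,d)-pos)@Rt
    for s in(-1,1):
        m=(d>0)&(L[...,1]*s>.035)&(L[...,1]*s<.065)&(abs(L[...,0])<.02)&(L[...,2]<.03)&(L[...,2]>-.08)
        q=L[m]; print(t,s,m.sum(),(np.percentile(q,[1,25,50,75,99],axis=0)*1e3).round().tolist() if m.any() else 0)
E
```

```text
w1 -1 1430 [[-11.0, -55.0, -79.0], [-3.0, -49.0, -70.0], [7.0, -46.0, -56.0], [9.0, -44.0, -42.0], [11.0, -43.0, -27.0]]
w1 1 1421 [[-11.0, 44.0, -79.0], [-3.0, 44.0, -70.0], [8.0, 47.0, -56.0], [10.0, 49.0, -42.0], [11.0, 56.0, -27.0]]
w2 -1 2191 [[-10.0, -56.0, -79.0], [-3.0, -49.0, -63.0], [5.0, -46.0, -41.0], [9.0, -44.0, 7.0], [11.0, -36.0, 14.0]]
w2 1 2084 [[-10.0, 36.0, -79.0], [-3.0, 44.0, -64.0], [5.0, 46.0, -43.0], [9.0, 49.0, 7.0], [11.0, 55.0, 15.0]]
```

The wrist depth shows that the fingertips really end about 26 mm behind the reported TCP, so they are still about 13 mm above the bar. I continue down on that basis.

>>> {"method": "arm_command", "body": {
  "deltas": [-0.3,0,0,0.001,0,-0.3,0,0,0.001,0,-0.3,0,0,0.001,0,-0.3,0,0,0.001,0,-0.3,0,0,0.001,0,-0.3,0,0,0.001,0,-0.3,0,0,0.001,0,-0.3,0,0,0.001,0,-0.3,0,0,0.001,0,-0.3,0,0,0,0]
}}

```text
time: 23.92
position: [0.5622, -0.1173, 0.0714]
tool_rot: [0.1, 0.995, 0.0, -0.0]
ft_force: [-0.3, -0.9, 0.7]
grip_width: 0.0305
grip_force: 0.0
```

>>> {"method": "arm_command", "body": {
  "deltas": [-0.3,0,0,0.0008,0,-0.3,0,0,0.0008,0,-0.3,0,0,0.0008,0,-0.3,0,0,0.0008,0,-0.3,0,0,0.0008,0,-0.3,0,0,0.0008,0,-0.3,0,0,0,0]
}}

```text
time: 24.8
position: [0.5622, -0.1173, 0.0666]
tool_rot: [0.1, 0.995, 0.0, -0.0]
ft_force: [-0.1, 0.5, -0.2]
grip_width: 0.0307
grip_force: 0.0
```

```bash
cat > bar.py <<'E'
from snap import *
for c in("scene","side"):
    p,d,P,o=snap(c,c+"7");C=cloud(P,d)
    R=C.reshape(-1,3)-[.5625,-.1174,0];ang=np.radians(78.5)
    a=R[:,0]*np.cos(ang)+R[:,1]*np.sin(ang);b=-R[:,0]*np.sin(ang)+R[:,1]*np.cos(ang)
    for lo,hi in((-52,-35),(35,52)):
        m=(a>lo/1e3)&(a<hi/1e3)&(abs(b)<.006)&(abs(R[:,2]-.08)<.03);print(c,lo,m.sum(),np.median(R[m,2]) if m.any() else None)
    m=(abs(a)<.025)&(abs(b)<.015)&(R[:,2]<.16);q=R[m]
    for s in(-1,1):
        k=(a[m]*s>.013)&(q[:,2]>.08);print("finger/bar z pct",s,np.percentile(q[k,2],[5,25,50,75]).round(4) if k.any() else 0)
print(o["time"],o["position"],o["ft_force"])
E
python3 bar.py
```

```text
scene -52 25 0.09146935733094586
scene 35 27 0.0912794175108268
finger/bar z pct -1 [0.0875 0.0986 0.1164 0.131 ]
finger/bar z pct 1 [0.0851 0.0894 0.0971 0.1029]
side -52 71 0.09150939165473976
side 35 0 None
finger/bar z pct -1 [0.0882 0.0924 0.0962 0.1   ]
finger/bar z pct 1 [0.0877 0.0936 0.099  0.1037]
24.85 [ 0.56230054 -0.1173708   0.06663806] [ 0.0859632  -0.30346155  0.40922268]
```

Near the bar's top now. I continue in small steps.

>>> {"method": "arm_command", "body": {
  "deltas": [-0.3,0,0,0.0005,0,-0.3,0,0,0.0005,0,-0.3,0,0,0.0005,0,-0.3,0,0,0.0005,0,-0.3,0,0,0.0005,0,-0.3,0,0,0.0005,0,-0.3,0,0,0,0]
}}

```text
time: 25.78
position: [0.5623, -0.1174, 0.0636]
tool_rot: [0.1, 0.995, -0.0, -0.0]
ft_force: [0.2, 0.7, 0.1]
grip_width: 0.03
grip_force: 0.0
```

>>> {"method": "arm_command", "body": {
  "deltas": [-0.3,0,0,0.0005,0,-0.3,0,0,0.0005,0,-0.3,0,0,0.0005,0,-0.3,0,0,0.0005,0,-0.3,0,0,0,0]
}}

```text
time: 26.4
position: [0.5622, -0.1174, 0.0616]
tool_rot: [0.1, 0.995, 0.0, -0.0]
ft_force: [0.6, -0.1, -0.3]
grip_width: 0.0306
grip_force: 0.0
```

```bash
python3 bar.py
```

```text
scene -52 22 0.08665682302426786
scene 35 25 0.08743984003336358
finger/bar z pct -1 [0.0852 0.0971 0.111  0.1272]
finger/bar z pct 1 [0.0809 0.087  0.0933 0.1007]
side -52 63 0.08818388319360121
side 35 0 None
finger/bar z pct -1 [0.0839 0.0884 0.0907 0.0946]
finger/bar z pct 1 [0.0824 0.0881 0.0933 0.0973]
26.45 [ 0.56222278 -0.11735421  0.06154882] [-0.60714107 -0.01335957  0.07970204]
```

The bar is sliding, from 0.092 to about 0.0875, with about 5 mm to go.

>>> {"method": "arm_command", "body": {
  "deltas": [-0.3,0,0,0.0005,0,-0.3,0,0,0.0005,0,-0.3,0,0,0.0005,0,-0.3,0,0,0.0005,0,-0.3,0,0,0.0005,0,-0.3,0,0,0.0005,0,-0.3,0,0,0.0005,0,-0.3,0,0,0,0]
}}

```text
time: 27.5
position: [0.5623, -0.1174, 0.0581]
tool_rot: [0.1, 0.995, -0.0, -0.0]
ft_force: [-0.3, -0.8, 0.2]
grip_width: 0.0307
grip_force: 0.0
```

>>> {"method": "arm_command", "body": {
  "deltas": [-0.3,0,0,0.0003,0,-0.3,0,0,0.0003,0,-0.3,0,0,0,0]
}}

```text
time: 27.88
position: [0.5623, -0.1174, 0.0575]
tool_rot: [0.1, 0.995, -0.0, -0.0]
ft_force: [-1.3, -0.6, 0.4]
grip_width: 0.0303
grip_force: 0.1
```

>>> {"method": "arm_command", "body": {
  "deltas": [-0.3,0,0,0.0003,0,-0.3,0,0,0.0003,0,-0.3,0,0,0.0003,0,-0.3,0,0,0,0]
}}

```text
time: 28.38
position: [0.5623, -0.1174, 0.0566]
tool_rot: [0.1, 0.995, -0.0, 0.0]
ft_force: [-0.7, 0.2, -1.2]
grip_width: 0.0305
grip_force: 0.1
```

>>> {"method": "arm_command", "body": {
  "deltas": [-0.3,0,0,0.0003,0,-0.3,0,0,0.0003,0,-0.3,0,0,0,0]
}}

```text
time: 28.75
position: [0.5623, -0.1173, 0.056]
tool_rot: [0.1, 0.995, 0.0, -0.0]
ft_force: [0.8, 0.2, -0.2]
grip_width: 0.0309
grip_force: 0.1
```

>>> {"method": "arm_command", "body": {
  "deltas": [-0.3,0,0,0.0003,0,-0.3,0,0,0.0003,0,-0.3,0,0,0,0]
}}

```text
time: 29.12
position: [0.5623, -0.1174, 0.0555]
tool_rot: [0.1, 0.995, -0.0, -0.0]
ft_force: [-0.3, 0.4, 1.0]
grip_width: 0.0302
grip_force: 0.3
```

>>> {"method": "arm_command", "body": {
  "deltas": [-0.3,0,0,0.0003,0,-0.3,0,0,0,0]
}}

```text
time: 29.38
position: [0.5623, -0.1174, 0.0555]
tool_rot: [0.1, 0.995, -0.0, 0.0]
ft_force: [-0.4, -0.2, 3.2]
grip_width: 0.0303
grip_force: 1.8
```

>>> {"method": "arm_command", "body": {
  "deltas": [-0.3,0,0,0.0003,0,-0.3,0,0,0.0001,0,-0.3,0,0,0,0]
}}

```text
time: 29.75
position: [0.5623, -0.1174, 0.0554]
tool_rot: [0.1, 0.995, -0.0, 0.0]
ft_force: [-1.0, 1.2, 6.6]
grip_width: 0.0309
grip_force: 3.2
```

>>> {"method": "arm_command", "body": {
  "deltas": [-0.3,0,0,0.0003,0,-0.3,0,0,0,0,-0.3,0,0,0,0,-0.3,0,0,0,0]
}}

```text
time: 30.25
position: [0.5623, -0.1174, 0.0554]
tool_rot: [0.1, 0.995, -0.0, 0.0]
ft_force: [-2.3, 0.2, 7.7]
grip_width: 0.0302
grip_force: 4.1
```

```bash
python3 bar.py
```

```text
scene -52 25 0.08121731426619805
scene 35 28 0.08154230084332609
finger/bar z pct -1 [0.082  0.0925 0.1052 0.1245]
finger/bar z pct 1 [0.081  0.0844 0.0897 0.0961]
side -52 50 0.08242756172073792
side 35 0 None
finger/bar z pct -1 [0.0814 0.0827 0.0859 0.0883]
finger/bar z pct 1 [0.0812 0.0841 0.0875 0.0904]
30.3 [ 0.56231688 -0.11736794  0.05541425] [-1.91496992  0.60365223  8.51174594]
```

The bar's top is at 0.082, so it sits on the face. I add slightly to reach about 10 N and hold for over two seconds.

>>> {"method": "arm_command", "body": {
  "deltas": [-0.3,0,0,0.0001,0,-0.3,0,0,0,0,-0.3,0,0,0,0,-0.3,0,0,0,0,-0.3,0,0,0,0,-0.3,0,0,0,0,-0.3,0,0,0,0,-0.3,0,0,0,0,-0.3,0,0,0,0,-0.3,0,0,0,0,-0.3,0,0,0,0,-0.3,0,0,0,0]
}}

```text
time: 31.85
position: [0.5623, -0.1174, 0.0554]
tool_rot: [0.1, 0.995, -0.0, 0.0]
ft_force: [-1.6, 1.0, 10.0]
grip_width: 0.0302
grip_force: 4.4
```

>>> {"method": "arm_command", "body": {
  "deltas": [-0.3,0,0,0,0,-0.3,0,0,0,0,-0.3,0,0,0,0,-0.3,0,0,0,0,-0.3,0,0,0,0,-0.3,0,0,0,0,-0.3,0,0,0,0,-0.3,0,0,0,0]
}}

```text
time: 32.85
position: [0.5623, -0.1174, 0.0554]
tool_rot: [0.1, 0.995, -0.0, 0.0]
ft_force: [-2.5, 0.7, 8.7]
grip_width: 0.0305
grip_force: 4.4
```

>>> {"method": "arm_command", "body": {
  "deltas": [-0.3,0,0,-0.0004,0,-0.3,0,0,-0.0006,0,-0.3,0,0,-0.003,0,-0.2,0,0,-0.005,0,-0.2,0,0,-0.01,0,-0.2,0,0,-0.02,0,-0.2,0,0,-0.02,0,0,0,0,-0.03,0,0,0,0,-0.03,0,0,0,0,-0.02,0,0,0,0,0,0]
}}

```text
time: 34.22
position: [0.5636, -0.1179, 0.1956]
tool_rot: [0.1, 0.995, -0.001, 0.002]
ft_force: [0.4, 0.1, -0.8]
grip_width: 0.0433
grip_force: 0.0
```

```bash
sed -i 's/"7"/"8"/' bar.py; python3 bar.py; python3 - <<'E'
from m import *
I=[]
for c,b in(("scene8",(212,196)),("side8",(276,222))):
    p,d,P=load(c);C=cloud(P,d);s=C[(C[...,2]>.118)&(C[...,2]<.135)&(abs(C[...,0]-.5625)<.02)&(abs(C[...,1]+.1174)<.02)];print(c,"head",len(s),s.mean(0),s[:,2].max())
    x0,y0=b[0]-40,b[1]-60;I.append(cv2.resize(p[y0:y0+90,x0:x0+80,::-1],(400,450),interpolation=cv2.INTER_CUBIC))
cv2.imwrite("pics/end.png",np.hstack(I))
E
```

```text
scene -52 24 0.08157428424505464
scene 35 31 0.08157011195819641
finger/bar z pct -1 [0.0802 0.0808 0.0815 0.0827]
finger/bar z pct 1 [0.0803 0.0815 0.0824 0.0827]
side -52 46 0.08237298525162101
side 35 29 0.08277544078707538
finger/bar z pct -1 [0.0814 0.0821 0.0827 0.0831]
finger/bar z pct 1 [0.0812 0.0823 0.0829 0.0834]
34.275 [ 0.56256582 -0.11744029  0.19415232] [-0.18612124  0.34711558 -0.84089122]
scene8 head 53 [ 0.56617297 -0.11791423  0.1264662 ] 0.13165723236361992
side8 head 97 [ 0.56142429 -0.11972579  0.12649214] 0.13072641395587498
```

View pics/end.png

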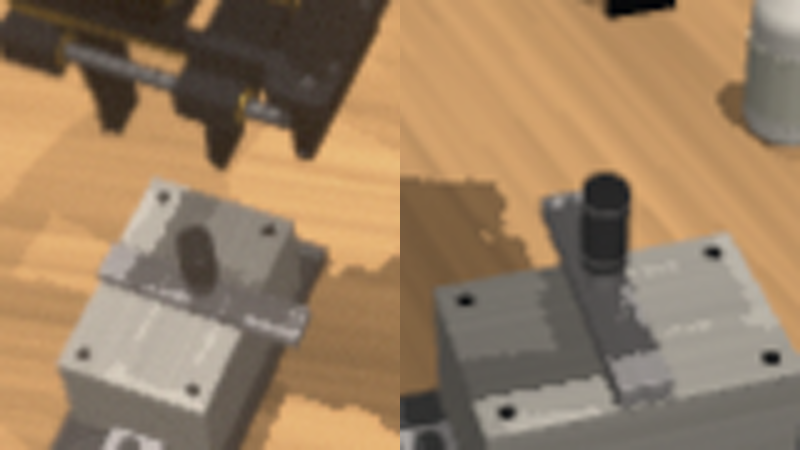

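The picture shows the gauge standing upright in the bore, with its head at (197,255) in the left half and (605,220) in the right. The bar lies flat on the face and the gripper is clear.

```bash
python3 -c "
from rig import order;print(order.hand_in())"
```

```text
the job is handed in; nothing more can be done
None
```

I handed the job in at about 34 s: the gauge stands by itself on the bottom of the bore (about 34 mm deep) with its cross bar flat on the block's face, after presses of about 8 N on the rod (under the 10 N asked for) and 9–10 N on the bar; the hand-in returned no verdict.

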